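Rack the stripped-down parts in reverse order for refitting

TASK

The four parts from the strip-down stand in a row of magnetic dishes on the steel strip, left to right in the order in which they came off. Move them to the grey rack in reverse order for refitting: the part at the left end of the strip (as seen from the robot) goes into the right-hand end pocket of the rack, the next one into the pocket beside it, and so on. Stand each part the same way up as it is now, flat on the floor of its own pocket, and let go of it.

Things in the scene. Friction and masses are not known exactly. Their poses are not given: they have to be found in the camera images.
- spring: Steel coil valve spring, 34 mm diameter, 45 mm tall. Origin at the centre of its underside, z up along its axis; stands upright with its underside on the dish's floor at the start.
- tappet: Bucket tappet: plain steel round cup, closed flat top, 38 mm diameter, 34 mm tall, a fine groove round it. Origin at the centre of its underside, z up along its axis; stands upright with its underside on the dish's floor at the start.
- pin: Piston pin: plain steel tube standing on end, 30 mm outside diameter, 18 mm bore, 58 mm tall. Origin at the centre of its underside, z up along its axis; stands upright with its underside on the dish's floor at the start.
- nut: Large steel flange nut: hexagon 36 mm across flats (about 42 mm over corners) above a round flange 44 mm in diameter and 5 mm thick; 30 mm tall in all, 20 mm bore. It lies at any yaw; flats face along its own x axis and every 60 degrees from it. Origin at the centre of its underside, z up along its axis; stands upright with its underside on the dish's floor at the start.
- strip: Dark steel strip lying on the bench, 70 x 320 x 8 mm (x, y, z), fixed, carrying the four dishes in a row along its y axis at y = +112.5, +37.5, -37.5 and -112.5 mm; which dish is at which place varies. Origin at the centre of its underside, on the bench. Its y axis points to the robot's left (yaw within about 10 degrees). It may lie nearer to the robot than the rack or beyond it.
- dish_1: Shallow round magnetic dish in black rubber coating, 62 mm outside diameter at the rim, 9 mm high, floor 3 mm thick; fixed on the strip; at the start it holds the spring. Origin at the centre of its underside, which lies on the strip's top (8 mm over the bench).
- dish_2: Shallow round magnetic dish in black rubber coating, 62 mm outside diameter at the rim, 9 mm high, floor 3 mm thick; fixed on the strip; at the start it holds the tappet. Origin at the centre of its underside, which lies on the strip's top (8 mm over the bench).
- dish_3: Shallow round magnetic dish in black rubber coating, 62 mm outside diameter at the rim, 9 mm high, floor 3 mm thick; fixed on the strip; at the start it holds the pin. Origin at the centre of its underside, which lies on the strip's top (8 mm over the bench).
- dish_4: Shallow round magnetic dish in black rubber coating, 62 mm outside diameter at the rim, 9 mm high, floor 3 mm thick; fixed on the strip; at the start it holds the nut. Origin at the centre of its underside, which lies on the strip's top (8 mm over the bench).
- rack: Grey plastic rack, 90 x 320 x 20 mm (x, y, z), fixed on the bench, with four round pockets 62 mm in diameter and 10 mm deep (pocket floors 10 mm over the bench) in a row along its y axis, centred at x = 0, y = +112.5, +37.5, -37.5 and -112.5 mm. All are empty at the start. Origin at the centre of its underside, on the bench. Its y axis points to the robot's left (yaw within about 10 degrees).

How it is judged:
At the end, for the whole second after the job is handed in: In reverse order (leftmost on the strip to the rightmost pocket, and so on) each part stands at rest, upright within 0.12 rad and same way up, on the floor of its own pocket (underside within 4 mm of it, axis within 18 mm of the pocket centre along and across the rack), released (x of spring in the frame of rack between -0.018 and 0.018 m and z of spring in the frame of rack between 0.006 and 0.014 m and angle between each of spring, tappet, pin, nut's own z axis and vertical below 0.12 rad and linear speed of each of spring, tappet, pin, nut below 0.02 m/s and contact force between each of spring, tappet, pin, nut and the fingers below 0.1 N and ((y of dish_1 in the frame of strip between 0.0925 and 0.1325 m and y of spring in the frame of rack between -0.1305 and -0.0945 m) or (y of dish_1 in the frame of strip between 0.0175 and 0.0575 m and y of spring in the frame of rack between -0.0555 and -0.0195 m) or (y of dish_1 in the frame of strip between -0.0575 and -0.0175 m and y of spring in the frame of rack between 0.0195 and 0.0555 m) or (y of dish_1 in the frame of strip between -0.1325 and -0.0925 m and y of spring in the frame of rack between 0.0945 and 0.1305 m)) and x of tappet in the frame of rack between -0.018 and 0.018 m and z of tappet in the frame of rack between 0.006 and 0.014 m and ((y of dish_2 in the frame of strip between 0.0925 and 0.1325 m and y of tappet in the frame of rack between -0.1305 and -0.0945 m) or (y of dish_2 in the frame of strip between 0.0175 and 0.0575 m and y of tappet in the frame of rack between -0.0555 and -0.0195 m) or (y of dish_2 in the frame of strip between -0.0575 and -0.0175 m and y of tappet in the frame of rack between 0.0195 and 0.0555 m) or (y of dish_2 in the frame of strip between -0.1325 and -0.0925 m and y of tappet in the frame of rack between 0.0945 and 0.1305 m)) and x of pin in the frame of rack between -0.018 and 0.018 m and z of pin in the frame of rack between 0.006 and 0.014 m and ((y of dish_3 in the frame of strip between 0.0925 and 0.1325 m and y of pin in the frame of rack between -0.1305 and -0.0945 m) or (y of dish_3 in the frame of strip between 0.0175 and 0.0575 m and y of pin in the frame of rack between -0.0555 and -0.0195 m) or (y of dish_3 in the frame of strip between -0.0575 and -0.0175 m and y of pin in the frame of rack between 0.0195 and 0.0555 m) or (y of dish_3 in the frame of strip between -0.1325 and -0.0925 m and y of pin in the frame of rack between 0.0945 and 0.1305 m)) and x of nut in the frame of rack between -0.018 and 0.018 m and z of nut in the frame of rack between 0.006 and 0.014 m and ((y of dish_4 in the frame of strip between 0.0925 and 0.1325 m and y of nut in the frame of rack between -0.1305 and -0.0945 m) or (y of dish_4 in the frame of strip between 0.0175 and 0.0575 m and y of nut in the frame of rack between -0.0555 and -0.0195 m) or (y of dish_4 in the frame of strip between -0.0575 and -0.0175 m and y of nut in the frame of rack between 0.0195 and 0.0555 m) or (y of dish_4 in the frame of strip between -0.1325 and -0.0925 m and y of nut in the frame of rack between 0.0945 and 0.1305 m))); the robot touches nothing.
It also fails if it takes over 90 s, if anything falls off the work surface, if the arm or the gripper's body presses on something with over 40 N, if the wrist force passes 120 N, or if a joint passes its speed limit or range.

ROBOT

A 7-joint arm with a two-finger parallel gripper is mounted at the origin on a cart in front of the work surface, level with it; the furniture and walls round the work are solid. World frame = base frame: x ahead of the robot, y to its left, z up, the work surface at z = 0. Lengths are in m, angles in rad, forces in N, time in s.
With the tool pointing down it reaches from about 0.425 to 0.875 m from the base axis. Payload 4.7 kg.
Tool frame: the origin (TCP) lies midway between the tips of the shut fingers; the grasp point (between the pads) lies robot.grasp_offset behind it (robot.grasp_offset is the distance from the TCP to the grasp point, in m); z points along the fingers, y is the line along which they close (so a half turn about z gives the same grasp; the last joint's range is limited). The gripper opens to 87 mm and grips with 3 to 60 N. Pads are 19 mm wide; open, the fingers measure 117 mm over their backs; the gripper's body (75 mm by 190 mm) begins 51 mm behind the grasp point.
Start: joints at [1.153, 0.321, -0.07, 1.45, 0.023, 1.371, -0.057], TCP at [0.272, -0.59, 0.223] pointing down, gripper open.
Joint ranges: [-2.86, 2.86], [-0.3, 2.09], [-1.38, 1.24], [0.06, 2.45], [-1.56, 4.7], [0.09, 2.05], [-2.69, 2.69]. Speed limits (rad/s): [2.57, 2.57, 3.14, 3.14, 3.14, 3.14, 3.14].

INTERFACE

Orientations are given as a unit quaternion [w, x, y, z].
In Python, from rig import robot gives the robot as it stands. The module is installed in compiled form; this text tells all that it offers.
- The arm moves only by the shell command python3 -m handwheel 'ROWS'. ROWS is JSON, a list of rows, each an object with "hand": the closure, from 0 (fully open) to 1 (shut); "xyz": the shift along the tool's x, y, z in units of 50 mm (1.0 is 50 mm), a list of three; "turn": the turn, a rotation vector about the tool's x, y, z in units of 5 degrees (1.0 is 5 degrees), a list of three. A call has 1 to 12 rows; each row shifts and turns the commanded pose from where the row before left it, along the tool's axes as they then stand; what a row does not reach is not made up. A row lasts 1/8 s, in which the tool goes at most 62.5 mm and 10.7 degrees, less where a joint would pass 70% of its speed; a pose out of reach is approached as far as the arm can. A call is refused whole if a number of a shift passes 1 or a number of a turn 1, either way. A call with a gripper value outside its range is refused whole. The fingers move at their own pace and stop on an object; the grip force is fixed at half the most. Time passes only in rows, so rows that do not move let the fingers close. It gives the time, the measured TCP pose, the force, the opening and the grip force at its end, in the units of the state.
- robot.read_state(): the state, without advancing time (a new reading comes with each control period).
- robot.snapshot(name): name is "scene" or "top" or "wrist"; returns the picture (480x640x3 uint8, red, green, blue); there is no depth.
- robot.camera_model(name): a dict with "fx", "fy", "cx", "cy" (pixels), "k1" (the pictures are not rectified: a ray, as slopes to the right and down, at radius r is drawn at 1 + k1 r^2 times it, then the intrinsics apply), "R" (3x3) and "t" (3): a world point X has camera coordinates R X + t; the wrist camera has in their place "T_tool_cam" (4x4, takes a point from camera to tool coordinates, whose origin is the TCP and whose axes are the flange's). Camera axes: x right, y down, z forward; pixel columns grow to the right and rows downward; lengths in m; the calibration is good to about 2 mm. A picture is of the moment at which its call begins: read the wrist's pose just before it. camera_model takes no time and is no camera call.
- robot.hand_in(): hands the job in; it is judged then, once.
Trained networks look in the newest picture that a camera, given by its name, has taken for a name from the list of things; names that differ only in an ending like _2 or _b are one class to them, and where a whole thing is asked for, a point or a joint stands for the part that bears it (a point fixed in the world has none). Each returns a list of dicts, best first, with "confidence" (0 to 1); they miss things now and then, are a little off and sometimes report something else, mostly with a low value. They report only what shows in the picture. A call takes as long as a camera call.
- robot.search_frame(camera, name): "location" ([x, y, z] in m, in the coordinates of the camera as it stood for that picture, good to about 4 mm: the middle of the surface that is visible of it).
The state is a dict: "clock": time; "qpos": joint angles; "joint_velocities": joint speeds; "joint_efforts": joint torques, N m; "tool_pos": TCP position; "eef_rot": TCP orientation; "contact_force": force on the tool from outside, world axes, zero at the start; "torque": the same for the moment, N m; "grip_width": finger opening in m; "grasp_force": force on a finger pad.
Only numpy, scipy, OpenCV 4.12 (cv2) and the standard library are available. Lean on these libraries where they do the work, as an engineer would, in place of code of your own. Each camera call takes 0.05 s, during which the arm holds its last target. There are 200 camera calls.

## Working session

There is one attempt and no reset: what is moved stays moved. The work goes in short steps, Python scripts to look and compute and a shell command to move; the robot and the scene stay as the last step left them, time stands still between calls to the robot, and variables do not carry over. Pictures are saved under pics/ and viewed, at most 14 in all, crops included, and the job is handed in when it is done.

```bash
mkdir -p pics; cat > h.py <<'E'
from rig import robot
import numpy as np, cv2
def loc(cam,name):
    m=robot.camera_model(cam); out=[]
    for d in robot.search_frame(cam,name)[:5]:
        p=np.array(d["location"])
        out.append((round(d["confidence"],2),np.round(np.array(m["R"]).T@(p-np.array(m["t"])),4).tolist()))
    return out
E
python3 - <<'E'
from h import *
s=robot.read_state(); print(s["tool_pos"],s["eef_rot"],s["clock"],s["grip_width"],robot.grasp_offset)
for c in ["top","scene"]:
    im=robot.snapshot(c); cv2.imwrite(f"pics/{c}0.png",im[:,:,::-1])
    m=robot.camera_model(c); print(c,-np.array(m["R"]).T@np.array(m["t"]))
    for n in ["spring","tappet","pin","nut","dish_1","strip","rack"]: print(n,loc(c,n))
E
```

```text
[ 0.27174473 -0.58985837  0.22145662] [-9.30539389e-04  9.76780755e-01  2.14239175e-01 -2.56325751e-04] 0.0 0.08670377636377007 0.0187
top [ 0.36684624 -0.01081826  0.88259983]
spring [(0.75, [0.6368, -0.0399, 0.0399])]
tappet [(0.69, [0.6441, 0.0359, 0.0406])]
pin [(0.91, [0.6298, -0.1155, 0.0571])]
nut [(0.63, [0.6415, 0.1066, 0.0399])]
dish_1 [(0.84, [0.6504, 0.1038, 0.0083]), (0.65, [0.6377, -0.0422, 0.0102]), (0.61, [0.6389, -0.1103, 0.0084]), (0.6, [0.6364, 0.0279, 0.0078])]
strip [(0.65, [0.6307, -0.0028, 0.0055])]
rack [(0.75, [0.4627, -0.0007, 0.0187])]
scene [-0.06917617 -0.47173035  0.4265973 ]
spring [(0.79, [0.6241, -0.0421, 0.0401])]
tappet [(0.81, [0.6314, 0.0267, 0.0365])]
pin [(0.95, [0.6229, -0.1215, 0.0507]), (0.16, [0.6296, 0.0933, 0.0172])]
nut [(0.84, [0.6403, 0.1019, 0.0279])]
dish_1 [(0.91, [0.632, -0.1249, 0.0143]), (0.67, [0.6295, 0.0964, 0.0186]), (0.65, [0.633, -0.0452, 0.0171])]
strip [(0.72, [0.6232, -0.0435, 0.0386]), (0.67, [0.616, -0.0624, 0.0122])]
rack [(0.59, [0.451, -0.0331, 0.0207])]
```

View pics/top0.png

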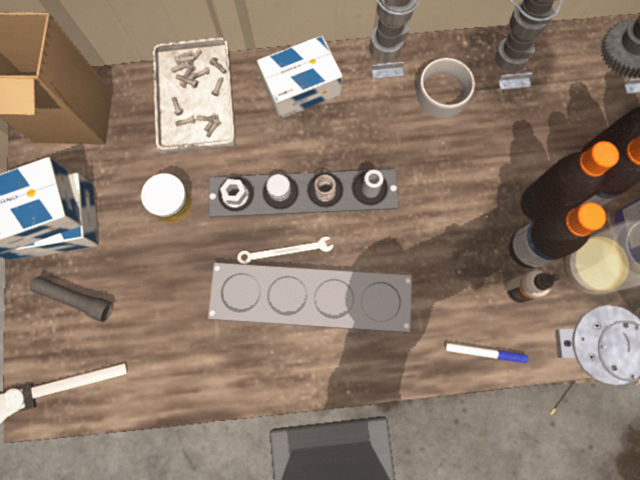

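View pics/scene0.png

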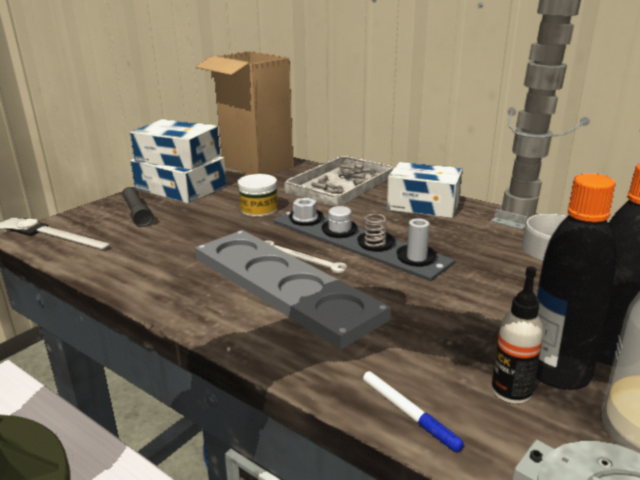

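The row, left to right, is nut (235,192), tappet (279,188), spring (325,187), pin (372,183). Rack pockets are at about (241,292) to (381,302), with a wrench lying between strip and rack. Next I'll measure these precisely.

```bash
python3 - <<'E'
from h import *
im=cv2.imread("pics/top0.png"); c=cv2.resize(im[160:335,200:420],None,fx=3.4,fy=3.4,interpolation=cv2.INTER_CUBIC)
cv2.imwrite("pics/crop0.png",c)
g=cv2.cvtColor(c,cv2.COLOR_BGR2GRAY)
h=cv2.HoughCircles(cv2.createCLAHE(3).apply(g),cv2.HOUGH_GRADIENT_ALT,1.5,80,param1=150,param2=0.6,minRadius=45,maxRadius=80)
print(None if h is None else np.round(h[0][:, :3],1).tolist())
print(robot.camera_model("top"))
E
```

```text
[[138.0, 447.0, 66.9000015258789], [265.5, 106.5, 55.5], [576.0, 97.5, 62.79999923706055], [120.0, 114.0, 61.400001525878906], [294.0, 459.0, 68.0999984741211], [457.5, 472.5, 69.0999984741211], [421.5, 94.5, 65.30000305175781], [615.0, 481.5, 69.5999984741211], [457.5, 472.5, 60.20000076293945], [615.0, 481.5, 61.900001525878906], [576.0, 97.5, 51.70000076293945], [421.5, 94.5, 56.0], [120.0, 114.0, 50.099998474121094], [294.0, 459.0, 57.5], [138.0, 447.0, 57.0]]
{'fx': 540.7959896564851, 'fy': 540.7959896564851, 'cx': 320.88789609005227, 'cy': 235.59178987093807, 'k1': -0.040124589937611976, 'R': array([[-0.10820188, -0.99411461, -0.00533785],
       [-0.96936339,  0.10669588, -0.22124782],
       [ 0.22051522, -0.01876511, -0.97520301]]), 't': array([0.03365006, 0.55203487, 0.77961582])}
```

View pics/crop0.png

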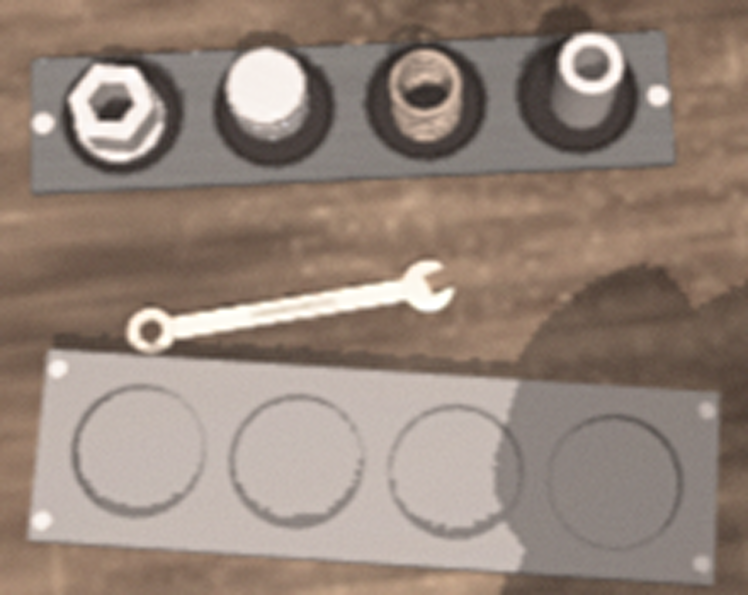

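Pocket rims in the crop are centred at about (139,450), (297,461), (456,471) and (616,482). The part tops are nut (112,104), tappet (266,84), spring (424,82) and pin (591,64). The nut's flats face up and down in the image, so roughly along world x.

```bash
cat >> h.py <<'E'
def px2w(cam,uv,z):
    m=robot.camera_model(cam); K=np.array([[m["fx"],0,m["cx"]],[0,m["fy"],m["cy"]],[0,0,1]])
    p=cv2.undistortPoints(np.array([[uv]],float),K,np.array([m["k1"],0,0,0],float))[0,0]
    R=np.array(m["R"]);c=-R.T@np.array(m["t"]); d=R.T@[p[0],p[1],1]
    return (c+d*(z-c[2])/d[2])[:2]
def cr(u,v,z): return px2w("top",((u+.5)/3.4-.5+200,(v+.5)/3.4-.5+160),z)
E
python3 - <<'E'
from h import *
def fit(pts,n,ys):
    pts=np.array(pts); k,b=np.polyfit(ys,pts,1)
    print(n,"pitch",np.hypot(*k)*.075,"yaw",np.degrees(np.arctan2(-k[0],k[1])),"centre",b.round(4),"fit",np.round([b+k*y for y in ys],4).tolist())
ys=[.1125,.0375,-.0375,-.1125]
fit([cr(u,v,.02) for u,v in [(139,450),(297,461),(456,471),(616,482)]],"rack",ys)
fit([cr(u,v,.017) for u,v in [(123,113),(275,107),(427,100),(578,94)]],"strip",ys)
for n,u,v,z in [("nut",112,104,.041),("tappet",266,84,.045),("spring",424,82,.056),("pin",591,64,.069)]: print(n,cr(u,v,z).round(4))
V=np.array([cr(u,v,.041) for u,v in [(70,103),(90,64),(133,66),(157,107),(137,147),(92,145)]])
print(V.mean(0)); d=V-V.mean(0); print(np.degrees(np.arctan2(d[:,1],d[:,0])).round())
E
```

```text
rack pitch 0.07486735722733691 yaw -10.051172128101827 centre [0.4643 0.    ] fit [[0.4839, 0.1106], [0.4708, 0.0369], [0.4578, -0.0368], [0.4447, -0.1106]]
strip pitch 0.07480141541336659 yaw -3.795343969611166 centre [ 0.6436 -0.0058] fit [[0.651, 0.1061], [0.646, 0.0315], [0.6411, -0.0432], [0.6361, -0.1178]]
nut [0.6483 0.1079]
tappet [0.6488 0.0333]
spring [ 0.6378 -0.0415]
pin [ 0.6338 -0.1191]
[0.64763509 0.10738961]
[  81.   24.  -30.  -99. -156.  148.]
```

```bash
python3 -m handwheel '[{"hand":0,"xyz":[0,0,-0.5],"turn":[0,0,-1]},{"hand":0,"xyz":[0,0,-0.5],"turn":[0,0,-1]},{"hand":0,"xyz":[0,0,0],"turn":[0,0,-1]},{"hand":0,"xyz":[0,0,0],"turn":[0,0,-1]},{"hand":0,"xyz":[0,0,0],"turn":[0,0,-1]},{"hand":0,"xyz":[0,0,0],"turn":[0,0,-1]},{"hand":0,"xyz":[0,0,0],"turn":[0,0,-1]},{"hand":0,"xyz":[0,0,0],"turn":[0,0,-1]},{"hand":0,"xyz":[0,0,0],"turn":[0,0,-1]},{"hand":0,"xyz":[0,0,0],"turn":[0,0,-1]},{"hand":0,"xyz":[0,0,0],"turn":[0,0,-1]},{"hand":0,"xyz":[0,0,0],"turn":[0,0,-1]}]'
python3 -m handwheel '[{"hand":0,"xyz":[1,0.22,0],"turn":[0,0,0]},{"hand":0,"xyz":[1,0.22,0],"turn":[0,0,0]},{"hand":0,"xyz":[1,0.22,0],"turn":[0,0,0]},{"hand":0,"xyz":[1,0.22,0],"turn":[0,0,0]},{"hand":0,"xyz":[1,0.22,0],"turn":[0,0,0]},{"hand":0,"xyz":[1,0.22,0],"turn":[0,0,0]},{"hand":0,"xyz":[1,0.22,0],"turn":[0,0,0]},{"hand":0,"xyz":[1,0.22,0],"turn":[0,0,0]},{"hand":0,"xyz":[1,0.22,0],"turn":[0,0,0]},{"hand":0,"xyz":[1,0.22,0],"turn":[0,0,0]},{"hand":0,"xyz":[0,0,0],"turn":[0,0,0]}]'
cat >> h.py <<'E'
from scipy.spatial.transform import Rotation as Ro
P=dict(nut=(.648,.1072),tappet=(.6475,.0325),spring=(.6395,-.0425),pin=(.635,-.1185))
K=dict(nut=(.4447,-.1106),tappet=(.4578,-.0368),spring=(.4708,.0369),pin=(.4839,.1106))
def go(x,y,z,yaw_y=None):
    s=robot.read_state(); w,a,b,c=s["eef_rot"]; R=Ro.from_quat([a,b,c,w]).as_matrix()
    d=R.T@(np.array([x,y,z])-s["tool_pos"])
    print("pos",np.round(s["tool_pos"],4),"tooly yaw",np.degrees(np.arctan2(R[1,1],R[0,1])).round(1),"tilt",np.degrees(np.arccos(-R[2,2])).round(2),"shift units",(d/.05).round(2),"F",np.round(s["contact_force"],1),"w",round(s["grip_width"],4),"g",round(s["grasp_force"],1),"t",s["clock"],"q",np.round(s["qpos"],2))
E
python3 -c "
from h import *
go(*P['nut'],.18)"
```

```text
clock: 2.3
tool_pos: [0.272, -0.5904, 0.2726]
eef_rot: [0.0, 0.738, 0.675, -0.0]
contact_force: [0.5, 0.0, -0.1]
grip_width: 0.0872
grasp_force: 0.0
clock: 3.68
tool_pos: [0.4286, -0.0982, 0.2732]
eef_rot: [0.001, 0.736, 0.677, 0.0]
contact_force: [0.3, -0.7, 0.6]
grip_width: 0.0872
grasp_force: 0.0
pos [ 0.4286 -0.0982  0.2732] tooly yaw -4.8 tilt 0.08 shift units [4.46 4.03 1.87] F [ 0.3 -0.7  0.6] w 0.0872 g 0.0 t 3.675 q [ 0.88 -0.16 -0.63  1.84 -0.09  1.43  0.18]
```

```bash
python3 -m handwheel '[{"hand":0,"xyz":[0.89,0.81,0],"turn":[0,0,0]},{"hand":0,"xyz":[0.89,0.81,0.4],"turn":[0,0,0]},{"hand":0,"xyz":[0.89,0.81,0.5],"turn":[0,0,0]},{"hand":0,"xyz":[0.89,0.8,0.5],"turn":[0,0,0]},{"hand":0,"xyz":[0.9,0.8,0.5],"turn":[0,0,0]},{"hand":0,"xyz":[0,0,0],"turn":[0,0,0]},{"hand":0,"xyz":[0,0,0],"turn":[0,0,0]}]'
python3 - <<'E'
from h import *
s=robot.read_state()
im=robot.snapshot("wrist"); cv2.imwrite("pics/w0.png",im[:,:,::-1])
m=robot.camera_model("wrist");T=np.array(m["T_tool_cam"]); print(m)
w,a,b,c=s["eef_rot"]; R=Ro.from_quat([a,b,c,w]).as_matrix()
for n in ["nut","tappet","dish_4"]:
    for d in robot.search_frame("wrist",n)[:3]: print(n,round(d["confidence"],2),(R@(T@[*d["location"],1])[:3]+s["tool_pos"]).round(4))
go(*P['nut'],.025)
E
```

```text
clock: 4.55
tool_pos: [0.6427, 0.0944, 0.1801]
eef_rot: [-0.0, 0.739, 0.674, -0.001]
contact_force: [0.2, -0.8, -0.3]
grip_width: 0.087
grasp_force: 0.0
{'fx': 342.9637132624783, 'fy': 342.9637132624783, 'cx': 311.8273432139356, 'cy': 240.83950915432007, 'k1': 0.005774814131064092, 'T_tool_cam': array([[-5.54690451e-04, -9.69641188e-01, -2.44531511e-01,
         6.68333323e-02],
       [ 9.99999422e-01, -7.62966829e-04,  7.57014634e-04,
        -8.85538792e-04],
       [-9.20602000e-04, -2.44530949e-01,  9.69641051e-01,
        -1.62666567e-01],
       [ 0.00000000e+00,  0.00000000e+00,  0.00000000e+00,
         1.00000000e+00]])}
nut 0.93 [0.6447 0.116  0.0431]
tappet 0.74 [0.6462 0.0459 0.0382]
dish_4 0.94 [ 0.6483 -0.0352  0.0117]
dish_4 0.89 [0.6366 0.0492 0.0124]
dish_4 0.7 [0.6454 0.1113 0.0156]
pos [0.643  0.0937 0.1825] tooly yaw -5.4 tilt 0.19 shift units [0.28 0.07 3.15] F [-0.   0.4 -1.6] w 0.0873 g 0.0 t 4.75 q [ 0.44  0.46 -0.84  1.49  0.35  1.35 -0.52]
```

View pics/w0.png

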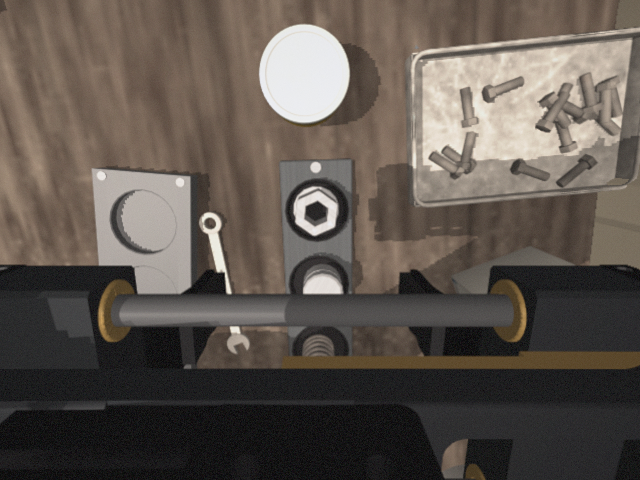

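The wrist view shows the nut top at (318,210), with its flats facing left and right along the closing direction. I'll cross-check its position, and the left pocket at (145,220), from these pixels.

```bash
cat >> h.py <<'E'
def wpx(uv,z,s):
    m=robot.camera_model("wrist"); K_=np.array([[m["fx"],0,m["cx"]],[0,m["fy"],m["cy"]],[0,0,1]])
    p=cv2.undistortPoints(np.array([[uv]],float),K_,np.array([m["k1"],0,0,0],float))[0,0]
    w,a,b,c=s["eef_rot"]; R=Ro.from_quat([a,b,c,w]).as_matrix(); T=np.array(m["T_tool_cam"])
    o=R@T[:3,3]+s["tool_pos"]; d=R@T[:3,:3]@[p[0],p[1],1]
    return (o+d*(z-o[2])/d[2])[:2].round(4)
E
python3 - <<'E'
from h import *
s=robot.read_state()
print("nut",wpx((318,210),.041,s),"dish",wpx((318,210),.017,s),"tappet",wpx((323,279),.045,s),"pocket",wpx((145,220),.02,s))
E
```

```text
nut [0.65   0.1114] dish [0.6501 0.1076] tappet [0.6487 0.0472] pocket [0.4839 0.1142]
```

```bash
python3 -m handwheel '[{"hand":0,"xyz":[0.32,0.09,0.9],"turn":[0,0,0]},{"hand":0,"xyz":[0,0,0.9],"turn":[0,0,0]},{"hand":0,"xyz":[0,0,0.7],"turn":[0,0,0]},{"hand":0,"xyz":[0,0,0.4],"turn":[0,0,0]},{"hand":0,"xyz":[0,0,0.2],"turn":[0,0,0]},{"hand":0,"xyz":[0,0,0.0],"turn":[0,0,0]},{"hand":0,"xyz":[0,0,0],"turn":[0,0,0]}]'; python3 -c "
from h import *
go(.649,.109,.0235)"
```

```text
clock: 5.62
tool_pos: [0.6496, 0.1114, 0.0274]
eef_rot: [0.001, 0.739, 0.674, 0.001]
contact_force: [0.6, -0.4, 0.8]
grip_width: 0.087
grasp_force: 0.0
pos [0.6496 0.1114 0.0274] tooly yaw -5.3 tilt 0.15 shift units [-0.05 -0.01  0.08] F [ 0.6 -0.4  0.8] w 0.087 g 0.0 t 5.625 q [ 0.36  0.62 -0.77  1.61  0.47  1.11 -0.62]
```

```bash
python3 -m handwheel '[{"hand":0,"xyz":[-0.03,0,0.05],"turn":[0,0,0]},{"hand":1,"xyz":[0,0,0],"turn":[0,0,0]},{"hand":1,"xyz":[0,0,0],"turn":[0,0,0]},{"hand":1,"xyz":[0,0,0],"turn":[0,0,0]},{"hand":1,"xyz":[0,0,0],"turn":[0,0,0]},{"hand":1,"xyz":[0,0,0],"turn":[0,0,0]},{"hand":1,"xyz":[0,0,0],"turn":[0,0,0]}]'; python3 -c "
from h import *
go(.649,.109,.0235)"
```

```text
clock: 6.5
tool_pos: [0.6483, 0.1096, 0.0232]
eef_rot: [-0.0, 0.739, 0.674, -0.0]
contact_force: [-0.4, 0.1, -0.4]
grip_width: 0.0364
grasp_force: 30.0
pos [0.6483 0.1096 0.0232] tooly yaw -5.3 tilt 0.02 shift units [-0.01  0.01 -0.01] F [-0.4  0.1 -0.4] w 0.0364 g 30.0 t 6.5 q [ 0.36  0.63 -0.77  1.61  0.47  1.1  -0.62]
```

```bash
python3 -m handwheel '[{"hand":1,"xyz":[0,0,-0.4],"turn":[0,0,0]},{"hand":1,"xyz":[0,0,-0.8],"turn":[0,0,0]},{"hand":1,"xyz":[0,0,-0.8],"turn":[0,0,0]},{"hand":1,"xyz":[-0.53,-0.4,0],"turn":[0,0,0]},{"hand":1,"xyz":[-0.9,-0.7,0],"turn":[0,0,0]},{"hand":1,"xyz":[-0.9,-0.7,0],"turn":[0,0,0]},{"hand":1,"xyz":[-0.9,-0.7,0],"turn":[0,0,0]},{"hand":1,"xyz":[-0.8,-0.6,0],"turn":[0,0,0]},{"hand":1,"xyz":[-0.5,-0.4,0],"turn":[0,0,0]},{"hand":1,"xyz":[-0.2,-0.15,0],"turn":[0,0,0]},{"hand":1,"xyz":[0,0,0],"turn":[0,0,0]},{"hand":1,"xyz":[0,0,0],"turn":[0,0,0]}]'; python3 -c "
from h import *
go(.445,-.109,.0235)"
```

```text
clock: 8.0
tool_pos: [0.4458, -0.1083, 0.124]
eef_rot: [0.001, 0.738, 0.674, 0.0]
contact_force: [-0.5, 0.7, -2.0]
grip_width: 0.0366
grasp_force: 30.0
pos [ 0.4458 -0.1083  0.124 ] tooly yaw -5.2 tilt 0.07 shift units [-0.01 -0.02  2.01] F [-0.5  0.7 -2. ] w 0.0366 g 30.0 t 8.0 q [ 1.03  0.03 -0.84  2.01  0.02  1.12  0.08]
```

```bash
python3 -m handwheel '[{"hand":1,"xyz":[0,0,0.6],"turn":[0,0,0]},{"hand":1,"xyz":[0,0,0.7],"turn":[0,0,0]},{"hand":1,"xyz":[0,0,0.4],"turn":[0,0,0]},{"hand":1,"xyz":[0,0,0.2],"turn":[0,0,0]},{"hand":1,"xyz":[0,0,0.1],"turn":[0,0,0]},{"hand":1,"xyz":[0,0,0],"turn":[0,0,0]},{"hand":1,"xyz":[0,0,0],"turn":[0,0,0]}]'; python3 -c "
from h import *
go(.445,-.109,.0235)"
```

```text
clock: 8.88
tool_pos: [0.4457, -0.1093, 0.024]
eef_rot: [0.001, 0.739, 0.674, 0.0]
contact_force: [-0.2, -0.2, -1.3]
grip_width: 0.0368
grasp_force: 30.0
pos [ 0.4457 -0.1093  0.024 ] tooly yaw -5.3 tilt 0.09 shift units [ 0.   -0.01  0.01] F [-0.2 -0.2 -1.3] w 0.0368 g 30.0 t 8.875 q [ 0.97  0.2  -0.83  2.1   0.19  0.91 -0.06]
```

```bash
python3 -m handwheel '[{"hand":0,"xyz":[0,0,0],"turn":[0,0,0]},{"hand":0,"xyz":[0,0,0],"turn":[0,0,0]},{"hand":0,"xyz":[0,0,0],"turn":[0,0,0]},{"hand":0,"xyz":[0,0,0],"turn":[0,0,0]},{"hand":0,"xyz":[0,0,-0.5],"turn":[0,0,0]},{"hand":0,"xyz":[0,0,-0.9],"turn":[0,0,0]},{"hand":0,"xyz":[0,0,-0.6],"turn":[0,0,0]}]'; python3 -m handwheel '[{"hand":0,"xyz":[0.44,0.5,0],"turn":[0,0,0]},{"hand":0,"xyz":[0.8,0.9,0],"turn":[0,0,0]},{"hand":0,"xyz":[0.8,0.9,0],"turn":[0,0,0]},{"hand":0,"xyz":[0.8,0.9,0],"turn":[0,0,0]},{"hand":0,"xyz":[0.4,0.56,0],"turn":[0,0,0]},{"hand":0,"xyz":[0,0,0],"turn":[0,0,0]},{"hand":0,"xyz":[0,0,0],"turn":[0,0,0]}]'; python3 -c "
from h import *
go(.6475,.0345,.026)
im=robot.snapshot('top'); cv2.imwrite('pics/t1.png',cv2.resize(im[160:335,200:420,::-1],None,fx=3.4,fy=3.4,interpolation=cv2.INTER_CUBIC))
robot.snapshot('scene')
for n in ['nut','rack']:print(loc('top',n),loc('scene',n))"
```

```text
clock: 9.75
tool_pos: [0.4456, -0.1091, 0.125]
eef_rot: [0.001, 0.739, 0.674, 0.0]
contact_force: [0.0, -0.6, -0.2]
grip_width: 0.0864
grasp_force: 0.0
clock: 10.62
tool_pos: [0.6464, 0.0344, 0.1228]
eef_rot: [-0.0, 0.739, 0.674, -0.001]
contact_force: [-0.2, 0.1, -0.2]
grip_width: 0.0874
grasp_force: 0.0
pos [0.6464 0.0344 0.1228] tooly yaw -5.3 tilt 0.09 shift units [0.01 0.02 1.94] F [-0.2  0.1 -0.2] w 0.0874 g 0.0 t 10.625 q [ 0.56  0.53 -0.87  1.55  0.42  1.26 -0.47]
[] [(0.67, [0.4414, -0.1172, 0.0321])]
[(0.55, [0.4704, 0.058, 0.0206]), (0.25, [0.6323, 0.1394, 0.0069])] []
```

View pics/t1.png

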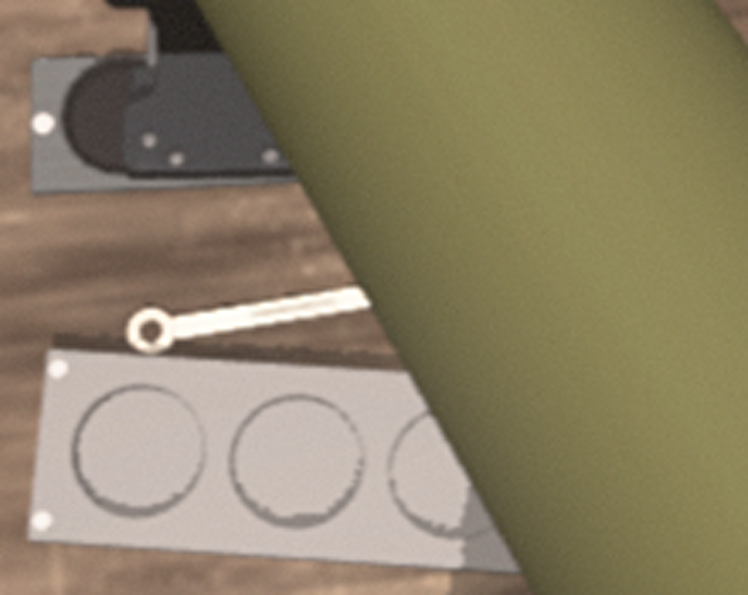

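The arm hides the right-hand pocket, and the left dish at (100,115) is now empty. The scene camera puts the nut in its pocket, so I'll go on to the tappet.

```bash
python3 -m handwheel '[{"hand":0,"xyz":[0,0.02,0.6],"turn":[0,0,0]},{"hand":0,"xyz":[0,0,0.7],"turn":[0,0,0]},{"hand":0,"xyz":[0,0,0.4],"turn":[0,0,0]},{"hand":0,"xyz":[0,0,0.24],"turn":[0,0,0]},{"hand":0,"xyz":[0,0,0],"turn":[0,0,0]},{"hand":1,"xyz":[0,0,0],"turn":[0,0,0]},{"hand":1,"xyz":[0,0,0],"turn":[0,0,0]},{"hand":1,"xyz":[0,0,0],"turn":[0,0,0]},{"hand":1,"xyz":[0,0,0],"turn":[0,0,0]},{"hand":1,"xyz":[0,0,0],"turn":[0,0,0]},{"hand":1,"xyz":[0,0,0],"turn":[0,0,0]}]'; python3 -c "
from h import *
go(.458,-.0355,.026)"
```

```text
clock: 12.3
tool_pos: [0.648, 0.0348, 0.0263]
eef_rot: [-0.0, 0.739, 0.674, -0.0]
contact_force: [-0.7, -0.3, 0.4]
grip_width: 0.0362
grasp_force: 30.0
pos [0.648  0.0348 0.0263] tooly yaw -5.3 tilt 0.02 shift units [-1.75 -3.65  0.01] F [-0.7 -0.3  0.4] w 0.0362 g 30.0 t 12.3 q [ 0.52  0.62 -0.82  1.63  0.5   1.11 -0.53]
```

```bash
python3 -m handwheel '[{"hand":1,"xyz":[0,0,-0.3],"turn":[0,0,0]},{"hand":1,"xyz":[0,0,-0.7],"turn":[0,0,0]},{"hand":1,"xyz":[0,0,-0.7],"turn":[0,0,0]},{"hand":1,"xyz":[0,0,-0.3],"turn":[0,0,0]},{"hand":1,"xyz":[0,0,0],"turn":[0,0,0]}]';python3 -c "
from h import *
go(.458,-.0355,.026)
im=robot.snapshot('scene'); cv2.imwrite('pics/s1.png',cv2.resize(im[130:370,180:480,::-1],None,fx=2.5,fy=2.5,interpolation=cv2.INTER_CUBIC))"
```

```text
clock: 12.92
tool_pos: [0.6487, 0.0349, 0.1273]
eef_rot: [0.001, 0.739, 0.674, 0.001]
contact_force: [0.6, 0.4, -1.3]
grip_width: 0.0363
grasp_force: 30.0
pos [0.6487 0.0349 0.1273] tooly yaw -5.3 tilt 0.12 shift units [-1.75 -3.67  2.02] F [ 0.6  0.4 -1.3] w 0.0363 g 30.0 t 12.925 q [ 0.56  0.53 -0.88  1.55  0.42  1.26 -0.47]
```

View pics/s1.png

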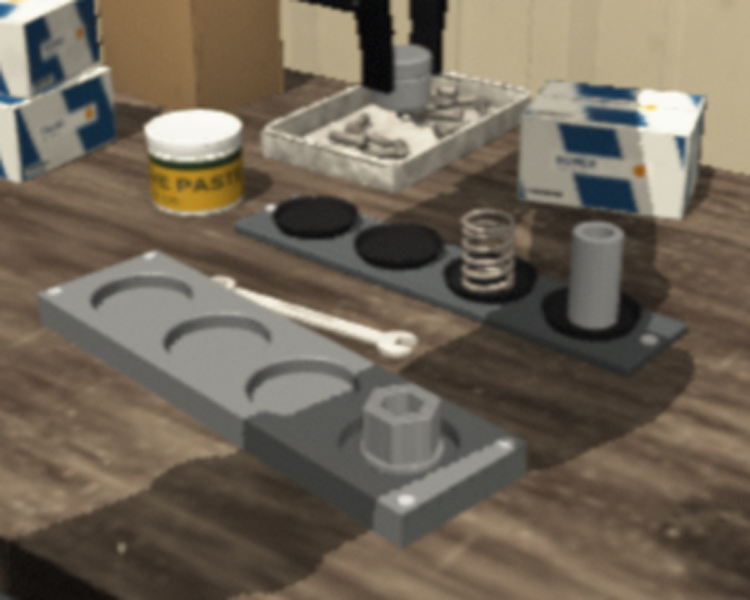

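The nut stands in the right-hand pocket at (400,430), and the tappet hangs upright in the fingers. I'll carry the tappet over now.

```bash
python3 -m handwheel '[{"hand":1,"xyz":[-0.2,-0.42,0],"turn":[0,0,0]},{"hand":1,"xyz":[-0.4,-0.8,0],"turn":[0,0,0]},{"hand":1,"xyz":[-0.4,-0.9,0],"turn":[0,0,0]},{"hand":1,"xyz":[-0.4,-0.8,0],"turn":[0,0,0]},{"hand":1,"xyz":[-0.25,-0.5,0],"turn":[0,0,0]},{"hand":1,"xyz":[-0.1,-0.25,0],"turn":[0,0,0]},{"hand":1,"xyz":[0,0,0.6],"turn":[0,0,0]},{"hand":1,"xyz":[0,0,0.7],"turn":[0,0,0]},{"hand":1,"xyz":[0,0,0.4],"turn":[0,0,0]},{"hand":1,"xyz":[0,0,0.2],"turn":[0,0,0]},{"hand":1,"xyz":[0,0,0],"turn":[0,0,0]},{"hand":1,"xyz":[0,0,0],"turn":[0,0,0]}]'; python3 -c "
from h import *
go(.458,-.0355,.0255)"
```

```text
clock: 14.48
tool_pos: [0.4579, -0.0354, 0.0318]
eef_rot: [0.0, 0.739, 0.674, 0.0]
contact_force: [0.4, 0.4, -1.5]
grip_width: 0.0365
grasp_force: 30.0
pos [ 0.4579 -0.0354  0.0318] tooly yaw -5.3 tilt 0.06 shift units [-0.    0.    0.13] F [ 0.4  0.4 -1.5] w 0.0365 g 30.0 t 14.475 q [ 0.94  0.22 -0.98  2.09  0.23  0.94 -0.26]
```

```bash
python3 -m handwheel '[{"hand":1,"xyz":[0,0,0.12],"turn":[0,0,0]},{"hand":1,"xyz":[0,0,0],"turn":[0,0,0]},{"hand":0,"xyz":[0,0,0],"turn":[0,0,0]},{"hand":0,"xyz":[0,0,0],"turn":[0,0,0]},{"hand":0,"xyz":[0,0,0],"turn":[0,0,0]},{"hand":0,"xyz":[0,0,0],"turn":[0,0,0]},{"hand":0,"xyz":[0,0,-0.5],"turn":[0,0,0]},{"hand":0,"xyz":[0,0,-0.9],"turn":[0,0,0]},{"hand":0,"xyz":[0,0,-0.6],"turn":[0,0,0]}]'; python3 -m handwheel '[{"hand":0,"xyz":[0.03,0.43,0],"turn":[0,0,0]},{"hand":0,"xyz":[0.1,0.9,0],"turn":[0,0,0]},{"hand":0,"xyz":[0.1,0.9,0],"turn":[0,0,0]},{"hand":0,"xyz":[0,0.9,0],"turn":[0,0,0]},{"hand":0,"xyz":[0,0.5,0],"turn":[0,0,0]},{"hand":0,"xyz":[0,0,0],"turn":[0,0,0]},{"hand":0,"xyz":[0,0,0],"turn":[0,0,0]}]'; python3 -c "
from h import *
go(.6395,-.0405,.029)"
```

```text
clock: 15.6
tool_pos: [0.4579, -0.0352, 0.127]
eef_rot: [0.001, 0.739, 0.674, 0.0]
contact_force: [0.2, -0.8, 0.5]
grip_width: 0.0862
grasp_force: 0.0
clock: 16.48
tool_pos: [0.6381, -0.0402, 0.125]
eef_rot: [-0.0, 0.739, 0.674, -0.0]
contact_force: [-0.2, 0.3, -0.3]
grip_width: 0.0871
grasp_force: 0.0
pos [ 0.6381 -0.0402  0.125 ] tooly yaw -5.2 tilt 0.07 shift units [-0.    0.03  1.92] F [-0.2  0.3 -0.3] w 0.0871 g 0.0 t 16.475 q [ 0.72  0.53 -0.93  1.57  0.44  1.26 -0.37]
```

```bash
python3 -m handwheel '[{"hand":0,"xyz":[0,0.02,0.6],"turn":[0,0,0]},{"hand":0,"xyz":[0,0,0.7],"turn":[0,0,0]},{"hand":0,"xyz":[0,0,0.4],"turn":[0,0,0]},{"hand":0,"xyz":[0,0,0.22],"turn":[0,0,0]},{"hand":0,"xyz":[0,0,0],"turn":[0,0,0]},{"hand":1,"xyz":[0,0,0],"turn":[0,0,0]},{"hand":1,"xyz":[0,0,0],"turn":[0,0,0]},{"hand":1,"xyz":[0,0,0],"turn":[0,0,0]},{"hand":1,"xyz":[0,0,0],"turn":[0,0,0]},{"hand":1,"xyz":[0,0,0],"turn":[0,0,0]},{"hand":1,"xyz":[0,0,0],"turn":[0,0,0]}]'; python3 -m handwheel '[{"hand":1,"xyz":[0,0,-0.3],"turn":[0,0,0]},{"hand":1,"xyz":[0,0,-0.7],"turn":[0,0,0]},{"hand":1,"xyz":[0,0,-0.7],"turn":[0,0,0]},{"hand":1,"xyz":[0,0,-0.3],"turn":[0,0,0]},{"hand":1,"xyz":[0,0,0],"turn":[0,0,0]}]';python3 -c "
from h import *
go(.471,.0385,.029)
im=robot.snapshot('scene'); cv2.imwrite('pics/s2.png',cv2.resize(im[130:370,180:480,::-1],None,fx=2.5,fy=2.5,interpolation=cv2.INTER_CUBIC))"
```

```text
clock: 17.85
tool_pos: [0.6399, -0.0408, 0.0292]
eef_rot: [-0.0, 0.739, 0.674, -0.0]
contact_force: [-0.7, 0.6, 0.2]
grip_width: 0.0349
grasp_force: 0.2
clock: 18.48
tool_pos: [0.6408, -0.0407, 0.1304]
eef_rot: [0.001, 0.739, 0.674, 0.001]
contact_force: [-0.2, 0.1, -1.3]
grip_width: 0.0326
grasp_force: 30.0
pos [ 0.6408 -0.0407  0.1304] tooly yaw -5.3 tilt 0.13 shift units [ 1.27 -3.53  2.02] F [-0.2  0.1 -1.3] w 0.0326 g 30.0 t 18.475 q [ 0.72  0.53 -0.93  1.56  0.44  1.27 -0.37]
```

View pics/s2.png

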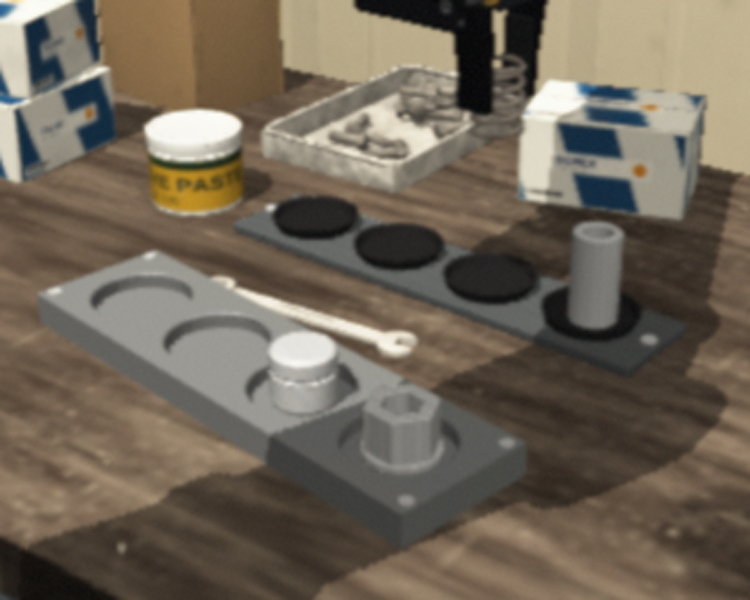

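The tappet stands in its pocket at (303,370), and the spring is held upright at (500,95).

```bash
python3 -m handwheel '[{"hand":1,"xyz":[0.17,-0.43,0],"turn":[0,0,0]},{"hand":1,"xyz":[0.3,-0.8,0],"turn":[0,0,0]},{"hand":1,"xyz":[0.3,-0.9,0],"turn":[0,0,0]},{"hand":1,"xyz":[0.3,-0.8,0],"turn":[0,0,0]},{"hand":1,"xyz":[0.2,-0.4,0],"turn":[0,0,0]},{"hand":1,"xyz":[0,-0.2,0],"turn":[0,0,0]},{"hand":1,"xyz":[0,0,0.6],"turn":[0,0,0]},{"hand":1,"xyz":[0,0,0.7],"turn":[0,0,0]},{"hand":1,"xyz":[0,0,0.4],"turn":[0,0,0]},{"hand":1,"xyz":[0,0,0.2],"turn":[0,0,0]},{"hand":1,"xyz":[0,0,0],"turn":[0,0,0]},{"hand":1,"xyz":[0,0,0],"turn":[0,0,0]}]'; python3 -c "
from h import *
go(.471,.0385,.0285)"
```

```text
clock: 20.02
tool_pos: [0.4707, 0.0388, 0.0349]
eef_rot: [0.0, 0.739, 0.674, 0.0]
contact_force: [-0.7, 0.6, -0.6]
grip_width: 0.0327
grasp_force: 30.0
pos [0.4707 0.0388 0.0349] tooly yaw -5.3 tilt 0.06 shift units [-0.    0.01  0.13] F [-0.7  0.6 -0.6] w 0.0327 g 30.0 t 20.025 q [ 0.84  0.29 -1.07  2.06  0.31  0.97 -0.48]
```

```bash
python3 -m handwheel '[{"hand":1,"xyz":[0,0,0.12],"turn":[0,0,0]},{"hand":1,"xyz":[0,0,0],"turn":[0,0,0]},{"hand":0,"xyz":[0,0,0],"turn":[0,0,0]},{"hand":0,"xyz":[0,0,0],"turn":[0,0,0]},{"hand":0,"xyz":[0,0,0],"turn":[0,0,0]},{"hand":0,"xyz":[0,0,0],"turn":[0,0,0]},{"hand":0,"xyz":[0,0,-0.5],"turn":[0,0,0]},{"hand":0,"xyz":[0,0,-0.9],"turn":[0,0,0]},{"hand":0,"xyz":[0,0,-0.8],"turn":[0,0,0]}]'; python3 -m handwheel '[{"hand":0,"xyz":[-0.39,0.45,0],"turn":[0,0,0]},{"hand":0,"xyz":[-0.7,0.9,0],"turn":[0,0,0]},{"hand":0,"xyz":[-0.7,0.9,0],"turn":[0,0,0]},{"hand":0,"xyz":[-0.7,0.9,0],"turn":[0,0,0]},{"hand":0,"xyz":[-0.3,0.4,0],"turn":[0,0,0]},{"hand":0,"xyz":[0,0,0],"turn":[0,0,0]},{"hand":0,"xyz":[0,0,0],"turn":[0,0,0]}]'; python3 -c "
from h import *
go(.635,-.1165,.036)"
```

```text
clock: 21.15
tool_pos: [0.4701, 0.039, 0.1394]
eef_rot: [-0.0, 0.739, 0.674, 0.0]
contact_force: [0.7, 0.2, 0.0]
grip_width: 0.0853
grasp_force: 0.0
clock: 22.02
tool_pos: [0.6334, -0.1149, 0.1382]
eef_rot: [-0.001, 0.738, 0.675, -0.0]
contact_force: [0.1, 0.8, 1.2]
grip_width: 0.0869
grasp_force: 0.0
pos [ 0.6334 -0.1149  0.1382] tooly yaw -5.2 tilt 0.07 shift units [-0.03  0.04  2.04] F [0.1 0.8 1.2] w 0.0869 g 0.0 t 22.025 q [ 0.85  0.54 -0.97  1.55  0.46  1.3  -0.27]
```

```bash
python3 -m handwheel '[{"hand":0,"xyz":[-0.03,0.03,0.6],"turn":[0,0,0]},{"hand":0,"xyz":[0,0,0.7],"turn":[0,0,0]},{"hand":0,"xyz":[0,0,0.5],"turn":[0,0,0]},{"hand":0,"xyz":[0,0,0.24],"turn":[0,0,0]},{"hand":0,"xyz":[0,0,0],"turn":[0,0,0]},{"hand":1,"xyz":[0,0,0],"turn":[0,0,0]},{"hand":1,"xyz":[0,0,0],"turn":[0,0,0]},{"hand":1,"xyz":[0,0,0],"turn":[0,0,0]},{"hand":1,"xyz":[0,0,0],"turn":[0,0,0]},{"hand":1,"xyz":[0,0,0],"turn":[0,0,0]},{"hand":1,"xyz":[0,0,0],"turn":[0,0,0]},{"hand":1,"xyz":[0,0,0],"turn":[0,0,0]}]'; python3 -m handwheel '[{"hand":1,"xyz":[0,0,0],"turn":[0,0,0]},{"hand":1,"xyz":[0,0,-0.3],"turn":[0,0,0]},{"hand":1,"xyz":[0,0,-0.7],"turn":[0,0,0]},{"hand":1,"xyz":[0,0,-0.7],"turn":[0,0,0]},{"hand":1,"xyz":[0,0,-0.5],"turn":[0,0,0]},{"hand":1,"xyz":[0,0,0],"turn":[0,0,0]}]';python3 -c "
from h import *
go(.484,.1125,.036)
im=robot.snapshot('scene'); cv2.imwrite('pics/s3.png',cv2.resize(im[130:370,180:480,::-1],None,fx=2.5,fy=2.5,interpolation=cv2.INTER_CUBIC))"
```

```text
clock: 23.52
tool_pos: [0.6352, -0.118, 0.0362]
eef_rot: [-0.0, 0.739, 0.674, -0.0]
contact_force: [-1.7, 0.0, 0.0]
grip_width: 0.0297
grasp_force: 30.0
clock: 24.28
tool_pos: [0.6373, -0.118, 0.1492]
eef_rot: [0.002, 0.739, 0.674, 0.001]
contact_force: [0.9, 0.7, -1.2]
grip_width: 0.0294
grasp_force: 30.0
pos [ 0.6373 -0.118   0.1492] tooly yaw -5.3 tilt 0.3 shift units [ 4.31 -3.49  2.24] F [ 0.9  0.7 -1.2] w 0.0294 g 30.0 t 24.275 q [ 0.85  0.54 -0.97  1.53  0.45  1.31 -0.26]
```

View pics/s3.png

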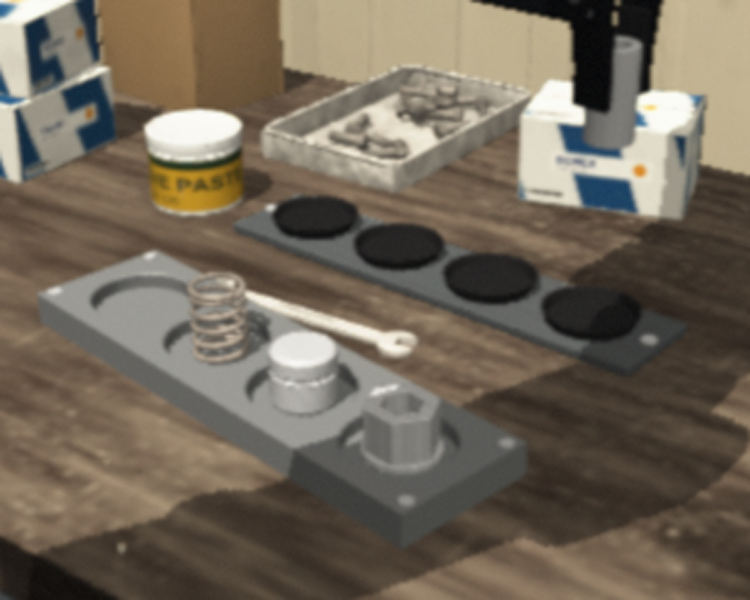

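The spring, tappet and nut all stand in their pockets, and the pin is held upright.

```bash
python3 -m handwheel '[{"hand":1,"xyz":[0.5,-0.4,0],"turn":[0,0,0]},{"hand":1,"xyz":[0.9,-0.7,0],"turn":[0,0,0]},{"hand":1,"xyz":[0.9,-0.75,0],"turn":[0,0,0]},{"hand":1,"xyz":[0.9,-0.75,0],"turn":[0,0,0]},{"hand":1,"xyz":[0.7,-0.55,0],"turn":[0,0,0]},{"hand":1,"xyz":[0.4,-0.3,0],"turn":[0,0,0]},{"hand":1,"xyz":[0,0,0],"turn":[0,0,0]},{"hand":1,"xyz":[0,0,0.7],"turn":[0,0,0]},{"hand":1,"xyz":[0,0,0.8],"turn":[0,0,0]},{"hand":1,"xyz":[0,0,0.4],"turn":[0,0,0]},{"hand":1,"xyz":[0,0,0.2],"turn":[0,0,0]},{"hand":1,"xyz":[0,0,0],"turn":[0,0,0]}]'; python3 -c "
from h import *
go(.484,.1125,.0355)"
```

```text
clock: 25.82
tool_pos: [0.4838, 0.1116, 0.0413]
eef_rot: [-0.0, 0.739, 0.674, 0.0]
contact_force: [0.5, -0.6, -1.9]
grip_width: 0.0294
grasp_force: 30.0
pos [0.4838 0.1116 0.0413] tooly yaw -5.3 tilt 0.03 shift units [0.02 0.   0.12] F [ 0.5 -0.6 -1.9] w 0.0294 g 30.0 t 25.825 q [ 0.69  0.36 -1.09  1.99  0.38  1.01 -0.68]
```

```bash
python3 -m handwheel '[{"hand":1,"xyz":[0,0,0.12],"turn":[0,0,0]},{"hand":1,"xyz":[0,0,0],"turn":[0,0,0]},{"hand":0,"xyz":[0,0,0],"turn":[0,0,0]},{"hand":0,"xyz":[0,0,0],"turn":[0,0,0]},{"hand":0,"xyz":[0,0,0],"turn":[0,0,0]},{"hand":0,"xyz":[0,0,0],"turn":[0,0,0]},{"hand":0,"xyz":[0,0,-0.5],"turn":[0,0,0]},{"hand":0,"xyz":[0,0,-0.9],"turn":[0,0,0]},{"hand":0,"xyz":[0,0,-1],"turn":[0,0,0]},{"hand":0,"xyz":[0,0,-0.6],"turn":[0,0,0]},{"hand":0,"xyz":[0,0,0],"turn":[0,0,0]}]'; python3 -m handwheel '[{"hand":0,"xyz":[-0.9,0,0],"turn":[0,0,0]},{"hand":0,"xyz":[-1,0,0],"turn":[0,0,0]},{"hand":0,"xyz":[-1,0,0],"turn":[0,0,0]},{"hand":0,"xyz":[-1,0,0],"turn":[0,0,0]},{"hand":0,"xyz":[-1,0,0],"turn":[0,0,0]},{"hand":0,"xyz":[-1,0,0],"turn":[0,0,0]},{"hand":0,"xyz":[-1,0,0],"turn":[0,0,0]},{"hand":0,"xyz":[0,0,0],"turn":[0,0,0]},{"hand":0,"xyz":[0,0,0],"turn":[0,0,0]}]';python3 -c "
from h import *
im=robot.snapshot('top'); a=cv2.resize(im[160:335,200:420,::-1],None,fx=1.7,fy=1.7,interpolation=cv2.INTER_CUBIC)
im=robot.snapshot('scene'); b=cv2.resize(im[220:350,180:400,::-1],None,fx=1.7,fy=1.7,interpolation=cv2.INTER_CUBIC)
cv2.imwrite('pics/f.png',np.vstack([a,b]))
for n in P: print(n,K[n],loc('top',n)[:1],loc('scene',n)[:1])"
```

```text
clock: 27.2
tool_pos: [0.4851, 0.1121, 0.1874]
eef_rot: [0.002, 0.739, 0.674, 0.001]
contact_force: [-0.1, -0.0, -0.7]
grip_width: 0.0866
grasp_force: 0.0
clock: 28.32
tool_pos: [0.4515, -0.2306, 0.1842]
eef_rot: [-0.001, 0.739, 0.674, 0.0]
contact_force: [0.3, 0.1, -0.1]
grip_width: 0.087
grasp_force: 0.0
nut (0.4447, -0.1106) [(0.56, [0.4426, -0.1091, 0.0399])] [(0.97, [0.4409, -0.1173, 0.0327])]
tappet (0.4578, -0.0368) [(0.65, [0.4571, -0.0344, 0.0433])] [(0.9, [0.4434, -0.0413, 0.0375])]
spring (0.4708, 0.0369) [(0.49, [0.4744, 0.039, 0.0521])] [(0.56, [0.4612, 0.0344, 0.0363])]
pin (0.4839, 0.1106) [(0.63, [0.4827, 0.1074, 0.0642])] [(0.78, [0.4758, 0.1023, 0.0472])]
```

View pics/f.png

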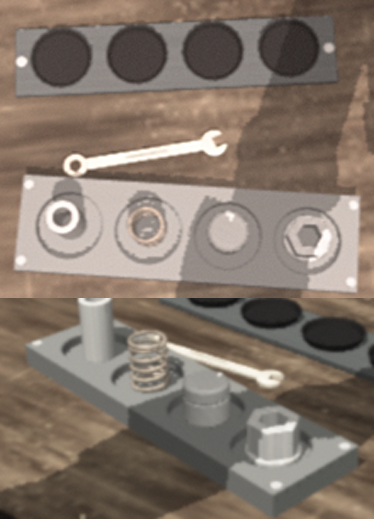

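All four parts stand upright near the centres of their pockets: pin, spring, tappet, nut from left to right. The gripper is clear of them.

```bash
python3 -c "
from rig import robot
print(robot.hand_in())"
```

```text
the job is handed in; nothing more can be done
None
```

The job is handed in after about 28 s of the 90 s: final pictures show the pin, spring, tappet and nut standing upright in the rack pockets, left to right, in reverse order and released; the hand-in returned no verdict.

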